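Dock the mirror carrier behind its drop catch

TASK

Take the carrier with the mirror mount on it, set it down on the open end of the docking rail with its bevelled edge ahead, and slide it in along the rail so that its own edge lifts the drop catch and the catch falls shut behind it; then let go, so that the spring plunger holds it back against the catch. Slide it gently, never pressing it on the rail, catch or stop with more than 25 N, keep the gripper off the rail and the catch, and leave the other things where they are.

Things in the scene. Friction and masses are not known exactly. Their poses are not given: they have to be found in the camera images.
- dock: docking rail fixed to the bench, dark grey base 244x100x8 mm; origin at its underside, midway between the guides; x is the way in (carriers slide toward +x), y left, z up. Floor at z=8 mm from x=-130 (open end) to 114 mm. A black latch unit clamped along the left guide carries catch, plunger and end block; it is set anew each time at u = -12 to +12 mm along x, and u is not reported
- rail_mouth (a point): point on the floor of the open end, on the centre line (dock x=-95 mm), where a carrier's centre is set down: its leading edge then lies between the flared lead-ins, which narrow from 72 mm apart at dock x=-75 to 58 mm at x=-52 mm; axes as the dock
- rail_floor (a point): point on the floor, centre line, dock x=0; axes as the dock. Bright guide walls 58 mm apart inside, up to 17 mm above the bench, run from dock x=-52 to 62 mm. From x=12 mm on, steel keeper strips reach 5.5 mm inward over the carrier's side edges (undersides 17.5 mm above the bench, 1.5 mm play): it can only enter by sliding
- catch (a joint): angle (rad) of the steel drop catch: 0 = shut, grows as it lifts, falls by its weight (about 0.7 N at the tooth). Hinge at dock x=u-31, 28 mm above the bench. The tooth hangs over the left edge of the way (y=20 to 30 mm): ramp from x=u-18, upright face at x=u, foot 2 mm above the floor. A carrier under it holds it at 0.2 (top 50 mm above the bench); it falls once the tail is 3 mm past x=u
- plunger (a joint): travel (m) of the spring plunger, 0 = out, grows as it is pushed toward +x. White tip at dock x=u+65 mm, on the centre line, 14.5 mm above the bench. Pushes back with 3 N plus 0.8 N per mm. A carrier lying on the shut catch holds it at 5 mm; to let the catch fall it must first be pushed about 3 mm further. At 11.2 mm the carrier meets the solid end block (21 mm high) and force climbs steeply
- carrier: loose aluminium plate 70x56x8 mm (x, y, z), 0.3 to 0.5 kg with the black mirror mount screwed on it. Origin: centre of the plate's underside; +x points to the bevelled leading edge (x=35 mm), square tail at x=-35 mm; z up
- lead_edge (a point): middle of the foot of the carrier's bevelled leading edge, 35 mm ahead of its origin; axes as the carrier
- mount_top (a point): centre of the top of the carrier's mirror mount, 54 mm above the plate's underside, axes as the carrier. The mount is 36 mm long along x (-18 to 18 mm) and goes down to the plate; its frame plates take y=-9 to 9 mm, mirror facing +y, knobs at -y. Grip it across the 36 mm, fingers fore and aft, 5 to 18 mm below this point
- post_holder: bystander: black post holder, 25 mm tube 50 mm tall with a brass side thumbscrew, standing alone on the bench; origin under its centre
- eyepiece: bystander: black eyepiece tube standing on end, 33 mm across, 47 mm tall; origin under its centre
- gel_box: bystander: flat square chip box, 53x53x18 mm; origin under its centre
- clamp_fork: bystander: black slotted clamp fork lying flat, 61x24x14 mm; origin under its centre
- angle_bracket: bystander: small machined metal angle bracket, 26x34x31 mm; origin under its centre
- driver: bystander: thin precision screwdriver lying flat, 115 mm long; origin under its centre
- bolt: bystander: M6 socket-head bolt lying on its side, 24 mm long; origin under its centre

How it is judged:
By the outcome, as a careful person would: the job done as asked, in the order asked, and still so for the second after the job is handed in, with the robot touching nothing.
It also fails if it takes over 67 s, if anything falls off the work surface, if the arm or the gripper's body presses on something with over 40 N, if the wrist force passes 120 N, or if a joint passes its speed limit or range.

ROBOT

A 6-joint arm with a two-finger parallel gripper is mounted at the origin on a cart in front of the work surface, level with it; the furniture and walls round the work are solid. World frame = base frame: x ahead of the robot, y to its left, z up, the work surface at z = 0. Lengths are in mm, angles in rad, forces in N, time in s.
With the tool pointing down it reaches from about 300 to 875 mm from the base axis. Payload 6.4 kg.
Tool frame: the origin (TCP) lies at the very end of the fingers, on their centre line; the grasp point (between the pads) lies grip_depth behind it (grip_depth is the distance from the TCP to the grasp point, in mm); z points along the fingers, y is the line along which they close (so a half turn about z gives the same grasp; the last joint's range is limited). The gripper opens to 85 mm and grips with 20 to 120 N. Pads are 22 mm wide; open, the fingers measure 114 mm over their backs; the gripper's body (76 mm by 85 mm) begins 54 mm behind the grasp point. The pads swing forward as they close: fully open they stand 13 mm farther back than shut.
Start: joints at [0.901, 0.181, 1.607, -0, 1.354, -0.206], TCP at [257.218, 514.276, 231.288] pointing down, gripper open.
Joint ranges: [-2.99, 2.99], [-0.89, 2.07], [0.3, 2.58], [-1.14, 4.28], [0, 2.63], [-3.12, 3.12]. Speed limits (rad/s): [2.57, 2.57, 3.01, 3.14, 3.14, 3.14].

INTERFACE

Orientations are given as a unit quaternion [x, y, z, w].
In Python, from station import read_state, grab_frame, close_job, grip_depth gives the robot as it stands. The module is installed in compiled form; this text tells all that it offers.
- The arm moves only by the tool play_rows, never from a script. Its arguments are lists of equal length, an entry for each row: "twist": the turn, a rotation vector about the tool's x, y, z each as a share of 90 degrees, from -1 to 1, a list of three; "travel": the shift along the tool's x, y, z each as a share of 300 mm, from -1 to 1, a list of three; "grip": the opening, from 0 (shut) to 1 (fully open). A call has 1 to 20 rows; each row shifts and turns the commanded pose from where the row before left it, along the tool's axes as they then stand; what a row does not reach is not made up. A row lasts 1/10 s, in which the tool goes at most 50 mm and 8.59 degrees, less where a joint would pass 70% of its speed; a pose out of reach is approached as far as the arm can. A call with a number of a shift or a turn outside -1 to 1 is refused whole. A call with a gripper value outside its range is refused whole. The fingers move at their own pace and stop on an object; the grip force is fixed at half the most. Time passes only in rows, so rows that do not move let the fingers close. It gives the time, the measured TCP pose, the force, the opening and the grip force at its end, in the units of the state.
- read_state(): the state, without advancing time (a new reading comes with each control period).
- grab_frame(name): name is "scene" or "top" or "wrist"; returns a dict with "color" (400x640x3 uint8, red, green, blue), "range_z" (400x640 float32, mm along the optical axis (not along the pixel's ray), 0 where there is no reading), "intrinsics" (3x3 intrinsics, pixels), "rvec" (rotation vector, rad) and "tvec" (3), from world to camera coordinates, as OpenCV has them; the wrist camera has in their place "tool_from_camera" (4x4, takes a point from camera to tool coordinates, whose origin is the TCP and whose axes are the flange's). Camera axes: x right, y down, z forward; pixel columns grow to the right and rows downward; lengths in mm; the calibration is good to about 2 mm. The wrist camera is an equidistant fisheye: a pixel r from the principal point sees the ray r / f radians off the axis. A picture is of the moment at which its call begins: read the wrist's pose just before it.
- close_job(): hands the job in; it is judged then, once.
The state is a dict: "clock": time; "qpos": joint angles; "qd": joint speeds; "tau": joint torques, N m; "eef_pos": TCP position; "orientation": TCP orientation; "force": force on the tool from outside, world axes, zero at the start; "moment": the same for the moment, N m; "width": opening from 0.0 (shut) to 1.0 (fully open); "grip_force": force on a finger pad.
Only numpy, scipy, OpenCV 4.12 (cv2) and the standard library are available. Lean on these libraries where they do the work, as an engineer would, in place of code of your own. Each camera call takes 0.05 s, during which the arm holds its last target. There are 200 camera calls.

## Working session

There is one attempt and no reset: what is moved stays moved. The work goes in short steps, Python scripts to look and compute and a tool call to move; the robot and the scene stay as the last step left them, time stands still between calls to the robot, and variables do not carry over. Pictures are saved under pics/ and viewed, at most 10 in all, crops included, and the job is handed in when it is done.

Besides the shell and the picture viewer there is one more tool, called by a JSON object that holds its "api" and its "payload", one argument or row to a line. play_rows: Moves the arm, as the interface text tells. Shift numbers are shares of 300 mm and turn numbers shares of 90 degrees, none past 1 either way. Its arguments: {"type":"object","properties":{"twist":{"type":"array","items":{"type":"array","items":{"type":"number","minimum":-1,"maximum":1}}},"travel":{"type":"array","items":{"type":"array","items":{"type":"number","minimum":-1,"maximum":1}}},"grip":{"type":"array","items":{"type":"number"}}},"required":["twist","travel","grip"]}

```bash
mkdir -p pics
python3 - <<'E'
from station import *
import cv2,numpy as np
s=read_state();print({k:np.round(v,3) for k,v in s.items()},grip_depth if not callable(grip_depth) else grip_depth())
for n in("scene","top"):
    f=grab_frame(n);cv2.imwrite(f"pics/{n}0.png",f["color"][:,:,::-1]);np.savez(f"{n}0.npz",**f)
    print(n,f["intrinsics"],f["rvec"],f["tvec"])
E
```

```text
{'clock': np.float64(0.0), 'qpos': array([ 0.901,  0.182,  1.608,  0.   ,  1.354, -0.206]), 'qd': array([-0.002, -0.002,  0.001,  0.   ,  0.   , -0.   ]), 'tau': array([ 1.0000e-03, -4.4486e+01, -3.5134e+01, -0.0000e+00,  9.0000e-03,
       -0.0000e+00]), 'eef_pos': array([256.834, 513.851, 230.39 ]), 'orientation': array([ 0.23 ,  0.973, -0.001, -0.   ]), 'force': array([-0.621,  0.742, -0.241]), 'moment': array([ 0.018,  0.019, -0.06 ]), 'grip_force': np.float64(0.0), 'width': np.float64(0.999)} 18.700000000000003
scene [[419.23428149   0.         324.49633346]
 [  0.         419.23428149 202.82306726]
 [  0.           0.           1.        ]] [ 2.1923558  -0.78172122  0.34203742] [-385.89835721  275.00583504 1117.87806942]
top [[498.84184359   0.         320.51534444]
 [  0.         498.84184359 200.23657117]
 [  0.           0.           1.        ]] [ 2.14990289 -2.13659686  0.17826057] [  -3.3618133   504.36964446 1363.11775465]
```

View pics/top0.png

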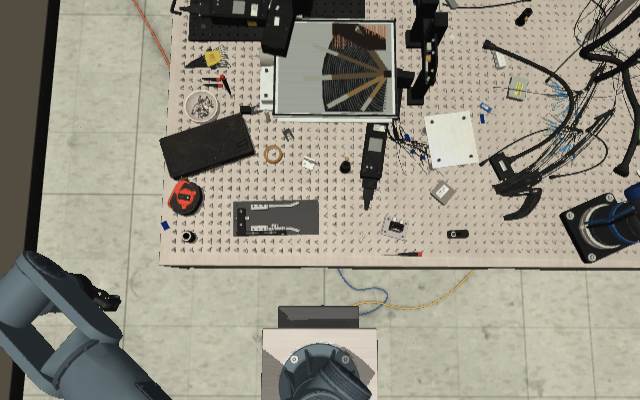

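View pics/scene0.png

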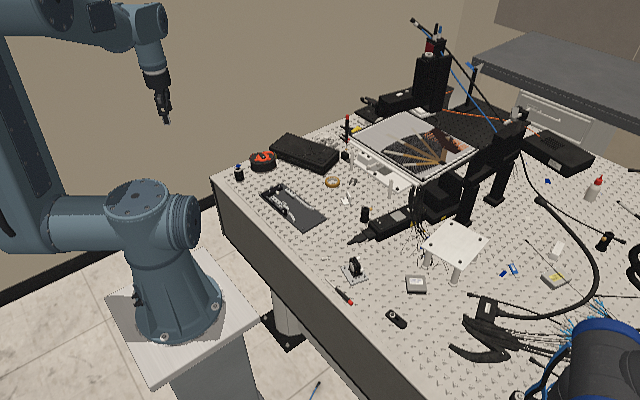

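The top view shows the dock at about (234–319, 200–235), with its open end on the right. The carrier is at (395,227), the driver at (410,254) and the clamp fork at (457,234). I'll zoom in on the dock and carrier.

```bash
cat > h.py <<'E'
import numpy as np,cv2
def load(n):
    f=dict(np.load(n+".npz"));R=cv2.Rodrigues(f["rvec"])[0];return f,f["intrinsics"],R,f["tvec"].ravel()
def ray(n,uv,z):
    f,K,R,t=load(n);uv=np.atleast_2d(uv).astype(float);d=np.c_[uv,np.ones(len(uv))]@np.linalg.inv(K).T@R;c=-R.T@t
    return c+d*((z-c[2])/d[:,2])[:,None]
def cloud(n):
    f,K,R,t=load(n);z=f["range_z"];v,u=np.mgrid[:400,:640];p=np.stack([(u-K[0,2])/K[0,0]*z,(v-K[1,2])/K[1,1]*z,z],-1)
    return (p-t)@R
E
python3 - <<'E'
from h import *
f=load("top0")[0];a=f["color"][185:265,225:345,::-1];b=f["color"][185:265,365:475,::-1]
s=lambda i,k=3.5:cv2.resize(i,None,fx=k,fy=k,interpolation=cv2.INTER_CUBIC)
cv2.imwrite("pics/z1.png",np.hstack([s(a),s(b)])[:600,:800])
p=cloud("top0")
for uv in[(234,200),(319,200),(319,235),(234,235),(395,227)]:print(uv,ray("top0",uv,8).round(),p[uv[1],uv[0]].round())
# mount: high points near carrier
q=p[205:245,375:415].reshape(-1,3);c=f["color"][205:245,375:415].reshape(-1,3)
m=q[:,2]>40;print(m.sum(),q[m].mean(0),q[m].min(0),q[m].max(0),q[:,2].max())
if m.sum()>4:print(cv2.minAreaRect(q[m][:,:2].astype(np.float32)))
m=(q[:,2]>4)&(q[:,2]<14)
print(m.sum(),cv2.minAreaRect(q[m][:,:2].astype(np.float32)))
E
```

```text
(234, 200) [[508. 248.   8.]] [510. 249.   1.]
(319, 200) [[510.   4.   8.]] [511.   4.   3.]
(319, 235) [[409.   3.   8.]] [410.   3.  -0.]
(234, 235) [[408. 245.   8.]] [408. 245.   6.]
(395, 227) [[ 434. -214.    8.]] [ 429. -206.   53.]
118 [ 423.77939899 -194.98786435  145.11908632] [ 284.26942204 -228.38807898   40.20957047] [ 454.53832271   10.9330476  1425.32852959] 1425.3285295875708
((372.3828125, -101.14772033691406), (40.86392593383789, 282.195556640625), 29.93343734741211)
446 ((441.2225646972656, -211.97750854492188), (112.26101684570312, 112.53694152832031), 0.5203540325164795)
```

View pics/z1.png

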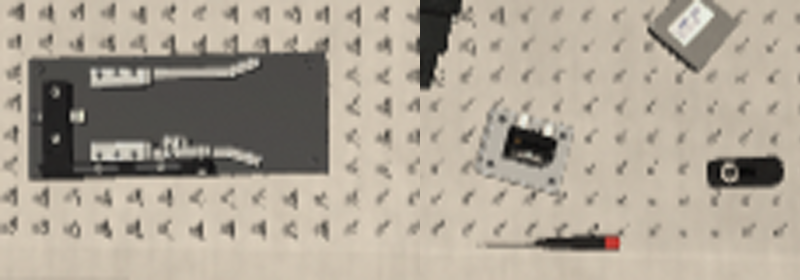

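Knobs are on the +X (far) side of the mount, so the carrier's +x points along world +Y at about 72° yaw, close to the dock's own +x (about 90°). Moving over the carrier for a wrist look.

{"api": "play_rows", "payload": {
  "twist": [
    [0,0,0],
    [0,0,0],
    [0,0,0],
    [0,0,0],
    [0,0,0],
    [0,0,0],
    [0,0,0],
    [0,0,0],
    [0,0,0],
    [0,0,0],
    [0,0,0],
    [0,0,0],
    [0,0,0],
    [0,0,0],
    [0,0,0],
    [0,0,0],
    [0,0,0],
    [0,0,0],
    [0,0,-0.05],
    [0,0,-0.05]
  ],
  "travel": [
    [-0.0883,-0.1048,0],
    [-0.0883,-0.1048,0],
    [-0.0883,-0.1048,0],
    [-0.0883,-0.1048,0],
    [-0.0883,-0.1048,0],
    [-0.0883,-0.1048,0],
    [-0.0883,-0.1048,0],
    [-0.0883,-0.1048,0],
    [-0.0883,-0.1048,0],
    [-0.0883,-0.1048,0],
    [-0.0883,-0.1048,0],
    [-0.0883,-0.1048,0],
    [-0.0883,-0.1048,0],
    [-0.0883,-0.1048,0],
    [-0.0883,-0.1048,0],
    [-0.0883,-0.1048,0],
    [-0.0883,-0.1048,0],
    [-0.0883,-0.1048,0],
    [0,0,0],
    [0,0,0]
  ],
  "grip": [1,1,1,1,1,1,1,1,1,1,1,1,1,1,1,1,1,1,1,1]
}}

```text
clock: 2.1
eef_pos: [430.1, -206.3, 230.6]
orientation: [0.152, 0.988, 0.0, -0.001]
force: [0.7, -0.7, -0.6]
width: 1.001
grip_force: 0.0
```

{"api": "play_rows", "payload": {
  "twist": [
    [0,0,0],
    [0,0,0],
    [0,0,0],
    [0,0,0]
  ],
  "travel": [
    [0,0,0],
    [0,0,0],
    [0,0,0],
    [0,0,0]
  ],
  "grip": [1,1,1,1]
}}

```text
clock: 2.5
eef_pos: [430.5, -204.9, 231.3]
orientation: [0.153, 0.988, -0.0, 0.0]
force: [1.0, -0.8, -0.1]
width: 1.003
grip_force: 0.0
```

Run:
```python
from station import *
import cv2,numpy as np
s=read_state();f=grab_frame("wrist");np.savez("w1.npz",eef=s["eef_pos"],quat=s["orientation"],**f)
cv2.imwrite("pics/w1.png",f["color"][:,:,::-1]);print(s["eef_pos"],s["orientation"],f["tool_from_camera"],f["intrinsics"])
f=grab_frame("top");np.savez("top1.npz",**f)
```

```text
[ 430.509577   -204.86842855  231.34441221] [ 1.52954049e-01  9.88233299e-01 -5.31279127e-05  5.80358223e-05] [[ 1.27546366e-04 -9.55625516e-01 -2.94584210e-01  7.56686229e+01]
 [ 9.99999992e-01  1.14784879e-04  6.06108717e-05 -3.48065359e-01]
 [-2.41074827e-05 -2.94584215e-01  9.55625523e-01 -1.41283007e+02]
 [ 0.00000000e+00  0.00000000e+00  0.00000000e+00  1.00000000e+00]] [[309.70691629   0.         321.01945983]
 [  0.         309.70691629 204.55906714]
 [  0.           0.           1.        ]]
```

View pics/w1.png

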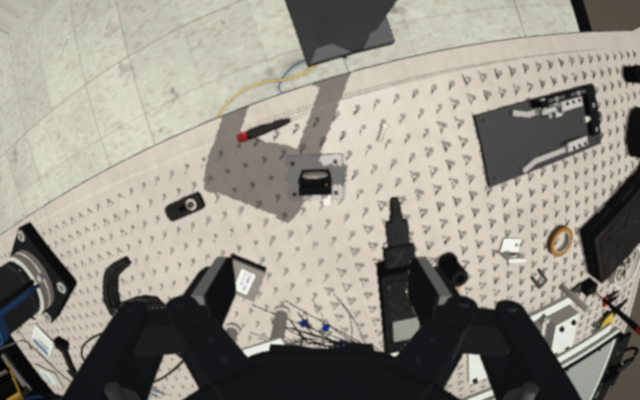

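The wrist view shows the carrier at (290–345, 153–200), aligned with the tool, with the mount at (300–332, 168–195). Next I enlarge it and measure.

```bash
cat >> h.py <<'E'
from scipy.spatial.transform import Rotation as Ro
def wray(n,uv,z):
    f=np.load(n+".npz");K=f["intrinsics"];uv=np.atleast_2d(uv).astype(float)
    d=(uv-K[:2,2])/K[0,0];r=np.linalg.norm(d,axis=1,keepdims=True);d=np.c_[d/r*np.sin(r),np.cos(r)]
    T=f["tool_from_camera"];R=Ro.from_quat(f["quat"]).as_matrix();c=R@T[:3,3]+f["eef"];d=d@T[:3,:3].T@R.T
    return c+d*((z-c[2])/d[:,2])[:,None]
def rot(n,uv,z):
    "world rect from pixels"
    return cv2.minAreaRect(wray(n,uv,z)[:,:2].astype(np.float32))
E
python3 - <<'E'
from h import *
f=np.load("w1.npz");c=f["color"];a=c[140:212,275:360,::-1]
d=c[75:195,465:615,::-1]
b=np.hstack([cv2.resize(a,(400,340),interpolation=cv2.INTER_CUBIC),cv2.resize(d,(400,340),interpolation=cv2.INTER_CUBIC)])
cv2.imwrite("pics/z2.png",b)
E
```

```text
(no output)
```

View pics/z2.png

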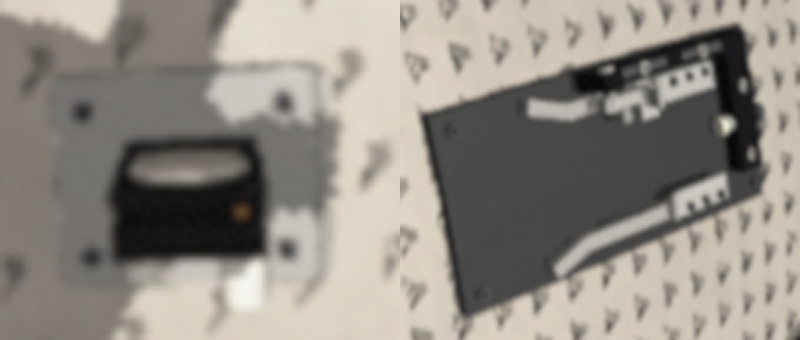

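The crop shows the plate corners at about (58,72), (322,67), (322,285) and (65,285). The mirror faces up in the image, so the bevel is to the right, matching the dock's +x. The dock's open end corners are (425,115) and (465,315), and the plunger tip is at (725,125).

Run:
```python
from h import *
pl=[(287.3,155.2),(343.4,154.2),(343.4,200.4),(288.8,200.4)]
w=wray("w1",pl,8);print("plate",w.round(1),w.mean(0),cv2.minAreaRect(w[:,:2].astype(np.float32)))
print("mount top back L/R",wray("w1",[(275+118/4.706,140+200/4.722),(275+265/4.706,140+195/4.722)],54).round(1))
d=wray("w1",[(474.4,115.6),(489.4,186.2),(600.7,142)],8);print("dock w1",d.round(1),"tip",wray("w1",(586.5,119.1),14.5))
t=ray("top0",[(225+x/3.5,185+y/3.5) for x,y in[(28,60),(328,53),(328,173),(28,180)]],8);print("dock top",t.round(1))
print("tip top",ray("top0",(225+85/3.5,185+116/3.5),17))
t=ray("top0",[(365+(x-420)/3.5,185+y/3.5) for x,y in[(495,100),(573,125),(555,195),(478,170)]],8);print("plate top",t.round(1),t.mean(0))
```

```text
plate [[ 394.8 -236.     8. ]
 [ 413.9 -172.2    8. ]
 [ 468.7 -188.5    8. ]
 [ 448.4 -252.5    8. ]] [ 431.44120455 -212.2744965     8.        ] ((431.6706848144531, -212.45773315429688), (67.17631530761719, 57.11383819580078), 73.33271026611328)
mount top back L/R [[ 421.8 -225.7   54. ]
 [ 430.7 -193.9   54. ]]
dock w1 [[412.    3.6   8. ]
 [509.2   7.2   8. ]
 [501.3 248.5   8. ]] tip [[455.91998399 208.48620134  14.5       ]]
dock top [[502.2 250.7   8. ]
 [509.7   4.7   8. ]
 [410.9   4.1   8. ]
 [403.7 247.5   8. ]]
tip top [[455.13623647 201.51554027  17.        ]]
plate top [[ 472.  -189.8    8. ]
 [ 451.8 -253.3    8. ]
 [ 394.5 -237.4    8. ]
 [ 414.5 -175.     8. ]] [ 433.19487287 -213.87252972    8.        ]
```

{"api": "play_rows", "payload": {
  "twist": [
    [0,0,-0.01],
    [0,0,0],
    [0,0,0],
    [0,0,0],
    [0,0,0],
    [0,0,0],
    [0,0,0],
    [0,0,0],
    [0,0,0],
    [0,0,0],
    [0,0,0],
    [0,0,0],
    [0,0,0],
    [0,0,0],
    [0,0,0],
    [0,0,0]
  ],
  "travel": [
    [-0.0125,-0.0173,0],
    [0,0,0.1],
    [0,0,0.12],
    [0,0,0.12],
    [0,0,0.12],
    [0,0,0.1],
    [0,0,0.08],
    [0,0,0.04],
    [0,0,0.017],
    [0,0,0],
    [0,0,0],
    [0,0,0],
    [0,0,0],
    [0,0,0],
    [0,0,0],
    [0,0,0]
  ],
  "grip": [1,1,1,1,1,1,1,1,1,1,1,0.6,0.3,0.3,0.3,0.3]
}}

```text
clock: 4.2
eef_pos: [433.0, -211.7, 23.0]
orientation: [0.145, 0.989, -0.0, 0.001]
force: [-1.2, 0.7, 5.7]
width: 0.413
grip_force: 60.8
```

{"api": "play_rows", "payload": {
  "twist": [
    [0,0,0],
    [0,0,0],
    [0,0,0],
    [0,0,0],
    [0,0,0],
    [0,0,0],
    [0,0,0],
    [0,0,0]
  ],
  "travel": [
    [0,0,-0.03],
    [0,0,-0.06],
    [0,0,-0.1],
    [0,0,-0.08],
    [0,0,-0.03],
    [0,0,0],
    [0,0,0],
    [0,0,0]
  ],
  "grip": [0.3,0.3,0.3,0.3,0.3,0.3,0.3,0.3]
}}

```text
clock: 5.0
eef_pos: [431.5, -210.4, 110.6]
orientation: [0.145, 0.989, 0.001, -0.001]
force: [-0.1, 0.7, -3.5]
width: 0.407
grip_force: 60.6
```

Run:
```python
from station import *
import cv2,numpy as np
s=read_state();f=grab_frame("wrist");np.savez("w2.npz",eef=s["eef_pos"],quat=s["orientation"],**f)
cv2.imwrite("pics/w2.png",cv2.resize(f["color"][120:320,200:440,::-1],(720,600),interpolation=cv2.INTER_CUBIC));print(s["force"],s["moment"],s["eef_pos"])
```

```text
[-0.07440427  0.74553299 -3.48018476] [ 0.02445339 -0.04477898 -0.04529666] [ 431.49389849 -210.42366614  110.6199871 ]
```

View pics/w2.png

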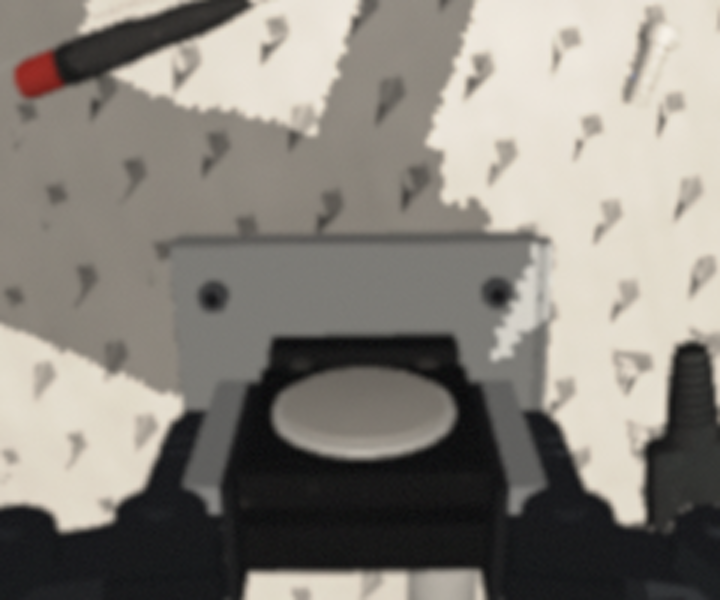

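The wrist view shows the mount held squarely. The plate's +y edge runs (170,238)–(550,238) in the crop and the bevel is on the right. Working out its offset in the tool.

Run:
```python
from h import *
f=np.load("w2.npz");R=Ro.from_quat(f["quat"]).as_matrix()
for z in (95.6,):
    w=wray("w2",[(256.7,199.5),(383.3,199.5),(381,250),(261,250)],z);print(((w-f["eef"])@R).round(1))
w=wray("w2",[(200+272/3,120+337/3),(200+457/3,120+337/3)],141);print(((w-f["eef"])@R).round(1))
print(R.round(4))
d=np.array([-.0314,.9995]);m=np.array([456.2,134.6])-95*d;print(m,(R.T@np.r_[m-f["eef"][:2],0]).round(1))
```

```text
[[ 30.3 -34.6  15.1]
 [ 30.3  32.9  15.1]
 [  0.6  33.6  15.1]
 [  0.6 -34.2  15. ]]
[[ 30.2 -12.1 -30.3]
 [ 30.2  11.8 -30.3]]
[[-0.9579  0.287  -0.0023]
 [ 0.287   0.9579  0.002 ]
 [ 0.0028  0.0012 -1.    ]]
[459.183   39.6475] [ 45.2 247.5   0.4]
```

{"api": "play_rows", "payload": {
  "twist": [
    [0,0,-0.0514],
    [0,0,-0.0514],
    [0,0,-0.0514],
    [0,0,-0.0514],
    [0,0,0],
    [0,0,0],
    [0,0,0],
    [0,0,0],
    [0,0,0],
    [0,0,0],
    [0,0,0],
    [0,0,0],
    [0,0,0],
    [0,0,0],
    [0,0,0],
    [0,0,0],
    [0,0,0],
    [0,0,0],
    [0,0,0]
  ],
  "travel": [
    [0,0,0],
    [0,0,0],
    [0,0,0],
    [0,0,0],
    [0,0.06,0],
    [0,0.12,0],
    [0,0.12,0],
    [0,0.12,0],
    [0,0.12,0],
    [0,0.06,0],
    [-0.0417,0.077,0],
    [-0.0417,0.077,0],
    [-0.0417,0.076,0],
    [0,0,0.05],
    [0,0,0.1],
    [0,0,0.05],
    [0,0,0],
    [0,0,0],
    [0,0,0]
  ],
  "grip": [0.3,0.3,0.3,0.3,0.3,0.3,0.3,0.3,0.3,0.3,0.3,0.3,0.3,0.3,0.3,0.3,0.3,0.3,0.3]
}}

```text
clock: 6.95
eef_pos: [462.8, 38.9, 53.1]
orientation: [-0.016, 1.0, -0.0, 0.001]
force: [-0.2, 0.3, -4.3]
width: 0.409
grip_force: 61.1
```

Run:
```python
from station import *
import cv2,numpy as np
s=read_state();f=grab_frame("wrist");np.savez("w3.npz",eef=s["eef_pos"],quat=s["orientation"],**f)
cv2.imwrite("pics/w3.png",cv2.resize(f["color"][70:320,230:560,::-1],(792,600),interpolation=cv2.INTER_CUBIC));print(s["force"],s["moment"],s["eef_pos"],s["orientation"])
```

```text
[-0.20697267  0.26102476 -4.27098036] [-0.04083818 -0.10297521 -0.00373421] [462.75946884  38.92035331  53.08168507] [-1.57816757e-02  9.99875172e-01 -1.05483629e-04  7.53073552e-04]
```

View pics/w3.png

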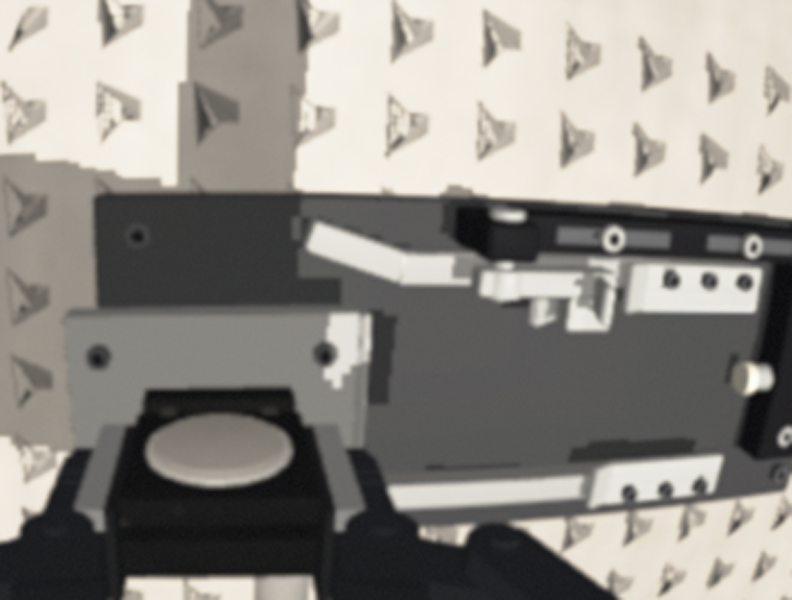

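The view is clear:
- Dock open-left corner at (97,195), edge running to (460,200).
- Carrier +y edge at (68,312)–(372,312).
- Catch tooth near (570–615, 265–330).
- Plunger tip at (735,378).
- Right guide band at (390,485)–(585,475).

Run:
```python
from h import *
f=np.load("w3.npz");R=Ro.from_quat(f["quat"]).as_matrix();px=lambda *a:[(230+x/2.4,70+y/2.4) for x,y in a]
def sh(n,z,*a):
    w=wray("w3",px(*a),z);print(n,w[:,:2].round(1).tolist(),((w-f["eef"])@R)[:,:2].round(1).tolist())
sh("base edge",8,(97,195),(300,193),(440,199))
sh("plate edge",38.1,(68,312),(372,312))
sh("tip",14.5,(735,378))
sh("tooth foot",10,(570,328),(608,328))
sh("R guide top z17",17,(390,485),(585,475),(395,510),(585,498))
sh("R guide foot z8",8,(390,485),(585,475))
sh("L guide z17",17,(405,252),(470,258),(405,283),(470,284))
sh("L guide foot z8",8,(405,283),(470,284))
sh("keeper L start, z8 / R",8,(630,310),(590,505))
sh("lead-in tips R none, L",17,(318,222),(308,248))
```

```text
base edge [[411.6, 6.3], [409.6, 57.7], [409.1, 94.5]] [[52.3, -30.9], [52.6, 20.4], [51.9, 57.3]]
plate edge [[433.7, 4.5], [431.6, 71.9]] [[30.1, -33.5], [30.1, 34.0]]
tip [[455.4, 200.3]] [[2.3, 161.5]]
tooth foot [[442.2, 137.1], [441.9, 149.9]] [[17.5, 98.8], [17.4, 111.6]]
R guide top z17 [[487.3, 87.2], [485.6, 148.5], [495.6, 89.8], [493.6, 150.6]] [[-26.0, 47.5], [-26.2, 108.8], [-34.3, 49.9], [-34.3, 110.7]]
R guide foot z8 [[492.4, 89.8], [490.6, 154.2]] [[-31.2, 49.9], [-31.4, 114.3]]
L guide z17 [[421.8, 83.8], [422.5, 101.2], [429.8, 84.6], [429.3, 102.0]] [[39.5, 46.2], [38.3, 63.5], [31.6, 46.7], [31.5, 64.1]]
L guide foot z8 [[431.9, 87.0], [431.4, 105.4]] [[29.4, 49.1], [29.3, 67.4]]
keeper L start, z8 / R [[436.8, 157.8], [501.8, 159.1]] [[22.3, 119.7], [-42.7, 118.9]]
lead-in tips R none, L [[415.4, 61.4], [421.9, 59.3]] [[46.7, 24.0], [40.2, 21.7]]
```

The carrier is laterally aligned with the dock to within about 0.5 mm. I'll lower it until it touches.

{"api": "play_rows", "payload": {
  "twist": [
    [0,0,0],
    [0,0,0],
    [0,0,0],
    [0,0,0],
    [0,0,0],
    [0,0,0],
    [0,0,0]
  ],
  "travel": [
    [0,0.006,0.02],
    [0,0.006,0.025],
    [0,0,0.015],
    [0,0,0.008],
    [0,0,0],
    [0,0,0],
    [0,0,0]
  ],
  "grip": [0.3,0.3,0.3,0.3,0.3,0.3,0.3]
}}

```text
clock: 7.7
eef_pos: [462.1, 42.4, 31.8]
orientation: [-0.016, 1.0, -0.0, 0.0]
force: [-0.4, 0.7, -4.0]
width: 0.411
grip_force: 61.2
```

{"api": "play_rows", "payload": {
  "twist": [
    [0,0,0],
    [0,0,0],
    [0,0,0]
  ],
  "travel": [
    [0,0,0.002],
    [0,0,0],
    [0,0,0]
  ],
  "grip": [0.3,0.3,0.3]
}}

```text
clock: 8.0
eef_pos: [462.0, 42.4, 31.2]
orientation: [-0.016, 1.0, -0.0, 0.0]
force: [0.4, -0.4, -3.7]
width: 0.415
grip_force: 61.2
```

{"api": "play_rows", "payload": {
  "twist": [
    [0,0,0],
    [0,0,0],
    [0,0,0]
  ],
  "travel": [
    [0,0,0.0015],
    [0,0,0],
    [0,0,0]
  ],
  "grip": [0.3,0.3,0.3]
}}

```text
clock: 8.3
eef_pos: [462.0, 42.4, 31.0]
orientation: [-0.016, 1.0, -0.0, 0.0]
force: [-2.1, 0.6, 2.7]
width: 0.411
grip_force: 61.8
```

{"api": "play_rows", "payload": {
  "twist": [
    [0,0,0],
    [0,0,0],
    [0,0,0]
  ],
  "travel": [
    [0,0,0.0015],
    [0,0,0],
    [0,0,0]
  ],
  "grip": [0.3,0.3,0.3]
}}

```text
clock: 8.6
eef_pos: [462.0, 42.4, 31.0]
orientation: [-0.016, 1.0, -0.0, -0.0]
force: [-5.7, -0.1, 8.5]
width: 0.411
grip_force: 62.9
```

{"api": "play_rows", "payload": {
  "twist": [
    [0,0,0],
    [0,0,0],
    [0,0,0],
    [0,0,0],
    [0,0,0],
    [0,0,0],
    [0,0,0]
  ],
  "travel": [
    [0,0,-0.0025],
    [0,0,0],
    [0,0.01,0],
    [0,0.015,0],
    [0,0.015,0],
    [0,0.01,0],
    [0,0,0]
  ],
  "grip": [0.3,0.3,0.3,0.3,0.3,0.3,0.3]
}}

```text
clock: 9.3
eef_pos: [461.5, 58.1, 31.0]
orientation: [-0.016, 1.0, 0.0, 0.0]
force: [-0.0, 0.6, -1.9]
width: 0.413
grip_force: 61.6
```

{"api": "play_rows", "payload": {
  "twist": [
    [0,0,0],
    [0,0,0],
    [0,0,0],
    [0,0,0],
    [0,0,0]
  ],
  "travel": [
    [0,0.01,0],
    [0,0.015,0],
    [0,0.015,0],
    [0,0.01,0],
    [0,0,0]
  ],
  "grip": [0.3,0.3,0.3,0.3,0.3]
}}

```text
clock: 9.8
eef_pos: [460.9, 73.1, 31.0]
orientation: [-0.016, 1.0, 0.0, -0.0]
force: [-0.4, 1.7, -2.1]
width: 0.412
grip_force: 61.6
```

{"api": "play_rows", "payload": {
  "twist": [
    [0,0,0],
    [0,0,0],
    [0,0,0],
    [0,0,0],
    [0,0,0]
  ],
  "travel": [
    [0,0.01,0],
    [0,0.015,0],
    [0,0.015,0],
    [0,0.01,0],
    [0,0,0]
  ],
  "grip": [0.3,0.3,0.3,0.3,0.3]
}}

```text
clock: 10.3
eef_pos: [460.5, 88.1, 31.1]
orientation: [-0.016, 1.0, 0.0, 0.0]
force: [-0.0, 1.3, -1.8]
width: 0.412
grip_force: 61.5
```

{"api": "play_rows", "payload": {
  "twist": [
    [0,0,0],
    [0,0,0],
    [0,0,0],
    [0,0,0],
    [0,0,0]
  ],
  "travel": [
    [0,0.01,0],
    [0,0.015,0],
    [0,0.015,0],
    [0,0.01,0],
    [0,0,0]
  ],
  "grip": [0.3,0.3,0.3,0.3,0.3]
}}

```text
clock: 10.8
eef_pos: [460.0, 103.0, 31.1]
orientation: [-0.016, 1.0, 0.0, 0.0]
force: [0.1, 1.7, -2.4]
width: 0.41
grip_force: 61.6
```

{"api": "play_rows", "payload": {
  "twist": [
    [0,0,0],
    [0,0,0],
    [0,0,0],
    [0,0,0],
    [0,0,0]
  ],
  "travel": [
    [0,0.01,0],
    [0,0.015,0],
    [0,0.015,0],
    [0,0.01,0],
    [0,0,0]
  ],
  "grip": [0.3,0.3,0.3,0.3,0.3]
}}

```text
clock: 11.3
eef_pos: [459.5, 118.1, 31.0]
orientation: [-0.016, 1.0, 0.0, -0.0]
force: [-1.2, 1.0, -1.6]
width: 0.412
grip_force: 61.5
```

{"api": "play_rows", "payload": {
  "twist": [
    [0,0,0],
    [0,0,0],
    [0,0,0],
    [0,0,0],
    [0,0,0]
  ],
  "travel": [
    [0,0.01,0],
    [0,0.015,0],
    [0,0.015,0],
    [0,0.01,0],
    [0,0,0]
  ],
  "grip": [0.3,0.3,0.3,0.3,0.3]
}}

```text
clock: 11.8
eef_pos: [459.0, 133.1, 31.1]
orientation: [-0.016, 1.0, 0.0, 0.0]
force: [-0.8, 2.6, -3.0]
width: 0.414
grip_force: 61.5
```

{"api": "play_rows", "payload": {
  "twist": [
    [0,0,0],
    [0,0,0],
    [0,0,0],
    [0,0,0],
    [0,0,0]
  ],
  "travel": [
    [0,0.01,0],
    [0,0.015,0],
    [0,0.015,0],
    [0,0.01,0],
    [0,0,0]
  ],
  "grip": [0.3,0.3,0.3,0.3,0.3]
}}

```text
clock: 12.3
eef_pos: [458.6, 148.1, 31.1]
orientation: [-0.016, 1.0, 0.0, 0.0]
force: [-0.0, 2.0, -2.9]
width: 0.415
grip_force: 61.5
```

Run:
```python
from station import *
import cv2,numpy as np
s=read_state();f=grab_frame("wrist");np.savez("w4.npz",eef=s["eef_pos"],quat=s["orientation"],**f)
cv2.imwrite("pics/w4.png",cv2.resize(f["color"][100:300,230:470,::-1],(720,600),interpolation=cv2.INTER_CUBIC));print(s["force"],s["moment"],s["eef_pos"],s["orientation"])
```

```text
[-0.01199213  1.9531006  -2.86127067] [ 0.29870981 -0.01151626 -0.03148482] [458.57508041 148.08149896  31.06052911] [-1.61529898e-02  9.99869485e-01  3.01861378e-04  5.76115270e-05]
```

View pics/w4.png

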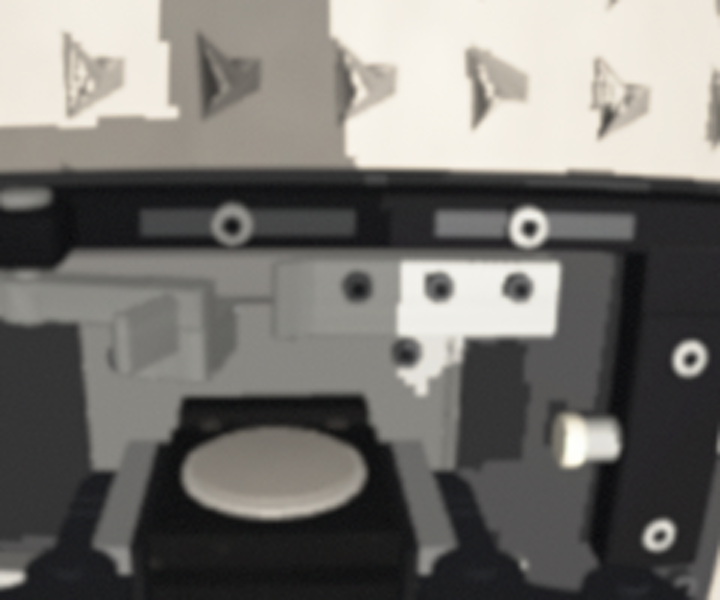

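The catch is riding on the plate (tooth 115–235), the lead edge is at about 462 and the plunger tip at 553. That leaves a gap of about 17 mm, so roughly 26 mm to go. I'll proceed slowly and watch the force.

{"api": "play_rows", "payload": {
  "twist": [
    [0,0,0],
    [0,0,0],
    [0,0,0],
    [0,0,0],
    [0,0,0],
    [0,0,0]
  ],
  "travel": [
    [0,0.01,0],
    [0,0.015,0],
    [0,0.015,0],
    [0,0.01,0],
    [0,0,0],
    [0,0,0]
  ],
  "grip": [0.3,0.3,0.3,0.3,0.3,0.3]
}}

```text
clock: 12.95
eef_pos: [458.1, 162.9, 31.1]
orientation: [-0.016, 1.0, 0.0, 0.0]
force: [0.9, 2.7, -2.1]
width: 0.409
grip_force: 61.5
```

{"api": "play_rows", "payload": {
  "twist": [
    [0,0,0],
    [0,0,0],
    [0,0,0]
  ],
  "travel": [
    [0,0.01,0],
    [0,0,0],
    [0,0,0]
  ],
  "grip": [0.3,0.3,0.3]
}}

```text
clock: 13.25
eef_pos: [458.0, 165.5, 31.0]
orientation: [-0.016, 1.0, 0.0, -0.0]
force: [0.5, 1.4, -1.5]
width: 0.41
grip_force: 61.5
```

{"api": "play_rows", "payload": {
  "twist": [
    [0,0,0],
    [0,0,0],
    [0,0,0]
  ],
  "travel": [
    [0,0.01,0],
    [0,0,0],
    [0,0,0]
  ],
  "grip": [0.3,0.3,0.3]
}}

```text
clock: 13.55
eef_pos: [457.9, 168.5, 31.0]
orientation: [-0.016, 1.0, 0.0, -0.0]
force: [-1.3, 0.0, -1.1]
width: 0.414
grip_force: 61.5
```

{"api": "play_rows", "payload": {
  "twist": [
    [0,0,0],
    [0,0,0],
    [0,0,0]
  ],
  "travel": [
    [0,0.0067,0],
    [0,0,0],
    [0,0,0]
  ],
  "grip": [0.3,0.3,0.3]
}}

```text
clock: 13.85
eef_pos: [457.9, 169.9, 31.1]
orientation: [-0.016, 1.0, -0.0, -0.0]
force: [-0.1, -4.6, -1.6]
width: 0.414
grip_force: 61.6
```

{"api": "play_rows", "payload": {
  "twist": [
    [0,0,0],
    [0,0,0],
    [0,0,0]
  ],
  "travel": [
    [0,0.0067,0],
    [0,0,0],
    [0,0,0]
  ],
  "grip": [0.3,0.3,0.3]
}}

```text
clock: 14.15
eef_pos: [457.9, 171.8, 31.1]
orientation: [-0.016, 1.0, -0.0, -0.0]
force: [-0.0, -6.5, -0.4]
width: 0.412
grip_force: 61.5
```

Run:
```python
from station import *
import cv2,numpy as np
s=read_state();f=grab_frame("wrist");np.savez("w5.npz",eef=s["eef_pos"],quat=s["orientation"],**f)
cv2.imwrite("pics/w5.png",cv2.resize(f["color"][100:300,190:430,::-1],(720,600),interpolation=cv2.INTER_CUBIC));print(s["force"],s["moment"],s["eef_pos"])
```

```text
[-0.03998638 -6.54730519 -0.36319892] [-0.95271629 -0.0222448   0.01894078] [457.87950852 171.78426016  31.06349945]
```

View pics/w5.png

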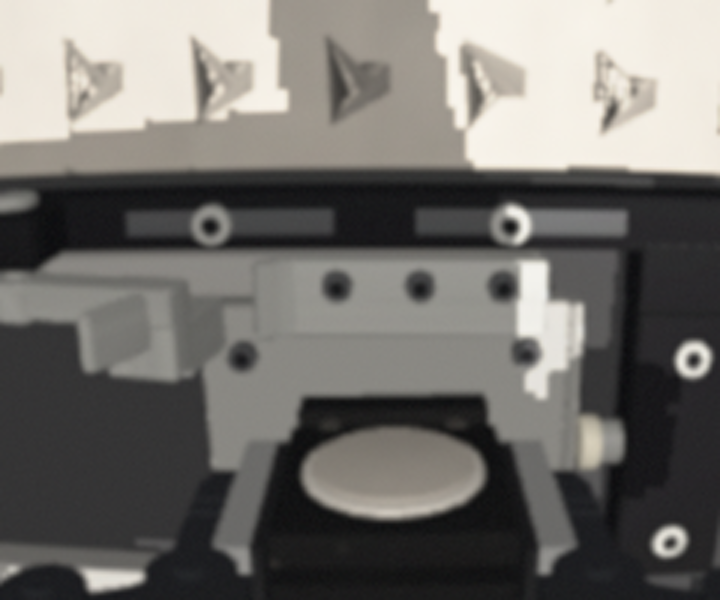

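The plunger is engaged (tip at 590,443) and the catch is still up over the tail near 215. About 4–5 mm more.

{"api": "play_rows", "payload": {
  "twist": [
    [0,0,0],
    [0,0,0],
    [0,0,0],
    [0,0,0]
  ],
  "travel": [
    [0,0.005,0],
    [0,0.005,0],
    [0,0,0],
    [0,0,0]
  ],
  "grip": [0.3,0.3,0.3,0.3]
}}

```text
clock: 14.6
eef_pos: [457.8, 174.3, 31.1]
orientation: [-0.016, 1.0, -0.001, -0.0]
force: [-0.4, -8.2, -0.3]
width: 0.41
grip_force: 61.6
```

{"api": "play_rows", "payload": {
  "twist": [
    [0,0,0],
    [0,0,0],
    [0,0,0]
  ],
  "travel": [
    [0,0.005,0],
    [0,0,0],
    [0,0,0]
  ],
  "grip": [0.3,0.3,0.3]
}}

```text
clock: 14.9
eef_pos: [457.8, 175.6, 31.1]
orientation: [-0.016, 1.0, -0.001, -0.0]
force: [-0.4, -8.6, -0.3]
width: 0.406
grip_force: 61.7
```

```bash
cat > look.py <<'E'
import sys;from station import *
from h import *
n=sys.argv[1]
s=read_state();f=grab_frame("wrist");np.savez(n+".npz",eef=s["eef_pos"],quat=s["orientation"],**f);print(s["force"],s["eef_pos"])
# height (world z) over the catch region: depth is along the optical axis
E
python3 look.py w6
python3 - <<'E'
from h import *
def ht(n,u0,u1,v0=190,v1=225):
    f=np.load(n+".npz");K=f["intrinsics"];v,u=np.mgrid[v0:v1,u0:u1];d=np.stack([(u-K[0,2]),(v-K[1,2])],-1)/K[0,0];r=np.linalg.norm(d,axis=-1,keepdims=True)
    p=np.concatenate([d/r*np.tan(r),np.ones_like(r)],-1)*f["range_z"][v0:v1,u0:u1,None]
    T=f["tool_from_camera"];R=Ro.from_quat(f["quat"]).as_matrix();return (p@T[:3,:3].T+T[:3,3])@R.T+f["eef"]
for n in("w5","w6"):
    p=ht(n,190,280).reshape(-1,3);m=(p[:,0]>424)&(p[:,0]<440)&(p[:,1]>90)&(p[:,1]<138)&(p[:,2]<70)
    print(n,m.sum(),np.percentile(p[m][:,2],[50,80,95,99]))
E
```

```text
[-0.42457016 -8.55431905 -0.34564802] [457.76849191 175.56642562  31.10232412]
w5 1294 [34.48945742 40.17305659 46.80785629 47.78945016]
w6 1193 [34.56629313 40.63864684 46.42476135 47.49909879]
```

{"api": "play_rows", "payload": {
  "twist": [
    [0,0,0],
    [0,0,0],
    [0,0,0]
  ],
  "travel": [
    [0,0.004,0],
    [0,0,0],
    [0,0,0]
  ],
  "grip": [0.3,0.3,0.3]
}}

```text
clock: 15.25
eef_pos: [457.7, 176.5, 31.1]
orientation: [-0.016, 1.0, -0.001, -0.0]
force: [0.9, -11.3, 0.3]
width: 0.41
grip_force: 61.8
```

```bash
cat >> h.py <<'E'
def catch(n,u0=190,u1=280,v0=190,v1=225):
    f=np.load(n+".npz");K=f["intrinsics"];v,u=np.mgrid[v0:v1,u0:u1];d=np.stack([(u-K[0,2]),(v-K[1,2])],-1)/K[0,0];r=np.linalg.norm(d,axis=-1,keepdims=True)
    p=np.concatenate([d/r*np.tan(r),np.ones_like(r)],-1)*f["range_z"][v0:v1,u0:u1,None]
    T=f["tool_from_camera"];R=Ro.from_quat(f["quat"]).as_matrix();p=((p@T[:3,:3].T+T[:3,3])@R.T+f["eef"]).reshape(-1,3)
    m=(p[:,0]>424)&(p[:,0]<440)&(p[:,1]>90)&(p[:,1]<138)&(p[:,2]<70)
    print(n,m.sum(),np.percentile(p[m][:,2],[50,80,95,99]))
E
python3 look.py w7; python3 -c "
from h import *
catch('w7')"
```

```text
[  0.85195104 -11.30484636   0.29879301] [457.72824601 176.54116712  31.12441185]
w7 1184 [34.40294415 40.33783116 46.45477238 47.24670324]
```

{"api": "play_rows", "payload": {
  "twist": [
    [0,0,0],
    [0,0,0],
    [0,0,0]
  ],
  "travel": [
    [0,0.004,0],
    [0,0,0],
    [0,0,0]
  ],
  "grip": [0.3,0.3,0.3]
}}

```text
clock: 15.6
eef_pos: [457.7, 177.6, 31.1]
orientation: [-0.016, 1.0, -0.001, -0.0]
force: [-0.5, -10.5, 1.1]
width: 0.412
grip_force: 61.9
```

```bash
python3 look.py w8; python3 -c "
from h import *
catch('w8')"
```

```text
[ -0.493799   -10.47903938   1.12187532] [457.68563738 177.58398802  31.12453179]
w8 1187 [30.12804927 32.74576066 42.10090501 43.30025652]
```

The catch has fallen (top dropped from 47 to 43 mm). Letting go with a partial opening, then lifting straight up.

{"api": "play_rows", "payload": {
  "twist": [
    [0,0,0],
    [0,0,0],
    [0,0,0],
    [0,0,0],
    [0,0,0],
    [0,0,0]
  ],
  "travel": [
    [0,0,0],
    [0,0,0],
    [0,0,0],
    [0,0,0],
    [0,0,0],
    [0,0,0]
  ],
  "grip": [0.46,0.52,0.6,0.62,0.62,0.62]
}}

```text
clock: 16.25
eef_pos: [457.7, 179.6, 31.2]
orientation: [-0.016, 1.0, 0.0, 0.0]
force: [-0.5, 0.1, -0.1]
width: 0.618
grip_force: 0.0
```

```bash
python3 look.py w9; python3 -c "
from h import *
catch('w9')"
```

```text
[-0.51032384  0.13350786 -0.13616801] [457.69402354 179.5707424   31.16967735]
w9 1082 [30.12958111 34.52852132 42.3055275  43.30501112]
```

{"api": "play_rows", "payload": {
  "twist": [
    [0,0,0],
    [0,0,0],
    [0,0,0],
    [0,0,0],
    [0,0,0],
    [0,0,0],
    [0,0,0],
    [0,0,0],
    [0,0,0]
  ],
  "travel": [
    [0,-0.01,0],
    [0,0,-0.02],
    [0,0,-0.06],
    [0,0,-0.1],
    [0,0,-0.12],
    [0,0,-0.1],
    [0,0,-0.05],
    [0,0,0],
    [0,0,0]
  ],
  "grip": [0.62,0.62,0.62,0.62,0.62,0.62,0.62,0.62,0.62]
}}

```text
clock: 17.2
eef_pos: [457.5, 176.2, 165.9]
orientation: [-0.016, 1.0, 0.0, 0.0]
force: [-0.3, 0.1, -0.3]
width: 0.616
grip_force: 0.0
```

```bash
python3 look.py w10
python3 - <<'E'
from h import *
f=np.load("w10.npz");cv2.imwrite("pics/w10.png",cv2.resize(f["color"][100:260,220:430,::-1],(788,600),interpolation=cv2.INTER_CUBIC))
E
```

```text
[-0.27250343  0.12340101 -0.32547723] [457.48435445 176.20864593 165.88284303]
```

View pics/w10.png

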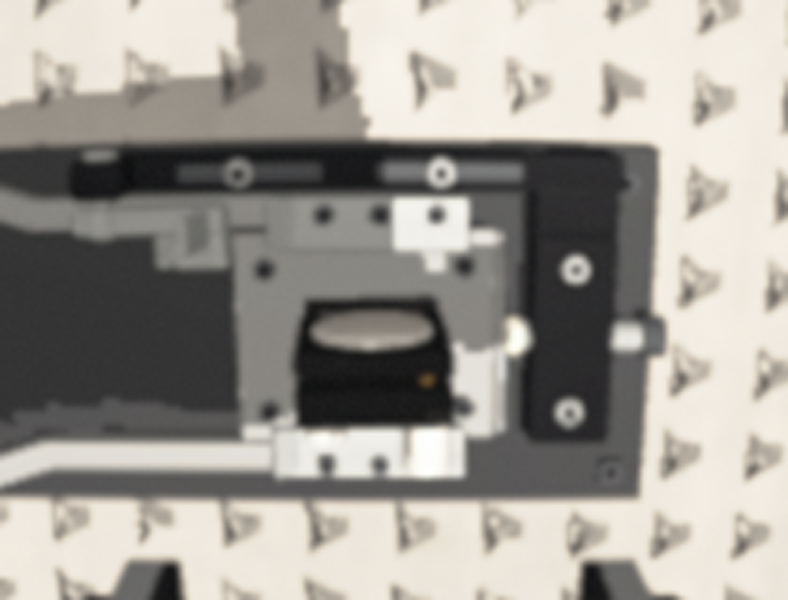

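The view shows the catch shut, its tooth (155–230, 205–268) against the carrier's tail at about 235. The plunger tip at (517,337) bears on the leading edge, and the gripper is clear. Handing in.

```bash
python3 -c "
from station import *
print(close_job())"
```

```text
the job is handed in; nothing more can be done
None
```

The carrier is in the docking rail with the catch shut behind it and the plunger holding it back against the catch; the gripper is clear, and the job was handed in at about 17 s, with a highest wrist reading of about 11 N while sliding.

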